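Hover the cover plate over the bay with the repaired board

TASK

The blue controller chassis has two open bays: pick up the aluminium cover plate by its black handle and bring it over the bay that holds the green circuit board (not the one with the orange relays). Finish while holding it there, level and still, hovering about a centimetre above the bay's four threaded bosses with its four holes lined up with their threaded holes, ready for the screws; do not set it down or let go. Leave the board, the relays, the multimeter, the solder reel and the screwdriver where they are.

Things in the scene. Friction and masses are not known exactly. Their poses are not given: they have to be found in the camera images.
- cover: Bare aluminium cover plate, 120 mm along its x, 95 mm along its y, 5 mm thick, about 0.2 kg, lying flat on the bench. Origin: centre of the underside; z up. Four through holes of 12 mm diameter at x = +-48 mm, y = +-35.5 mm. The plate is the same after a half turn about z: either way round will do.
- cover_grip (a point): Centre of the cover plate's black bow handle, 38 mm straight above the centre of the plate's underside. The handle's bar runs along the plate's x: 68 mm long, 14 mm wide (plate's y) and 14 mm high, its underside 26 mm above the plate's top face; its two legs stand at x = +-30 mm. Same axes as the cover. Grip it across its 14 mm width, from above.
- chassis: Blue open-topped steel chassis, fixed to the bench: 136 mm along its x, 250 mm along its y, 45 mm high, walls 4 mm, with a dividing wall across the middle (y = 0) that makes two like bays. Origin: centre of the underside; z up. Green terminal strips on its -x face.
- bay_left (a point): Centre of the chassis's bay on its +y side (62.5 mm from the chassis's middle), at the height of the boss tops and rim (45 mm above the bench); chassis axes. Four aluminium bosses, 13 mm in diameter, each with a black threaded hole of 5 mm, stand at x = +-48 mm, y = +-35.5 mm from this point, their tops level with it.
- bay_right (a point): The same point of the like bay on the chassis's -y side, with four like bosses.
- board_mid (a point): Green circuit board, 104 by 50 mm, 4 mm thick with parts up to 18 mm high, lying loose on the floor of one of the two bays (which one varies), centred in it. Point: its centre, 2 mm above its underside.
- relays_mid (a point): Grey relay module with four orange relays, 104 by 50 mm, 22 mm high, loose on the floor of the other bay. Point: its centre, 2 mm above its underside.
- meter_mid (a point): Black hand multimeter lying on its back, 165 (x) by 80 (y) by 36 mm to the top of its case. Point: the middle of the case. Leave alone.
- reel_mid (a point): Steel-coloured solder reel standing on its flange, 54 mm in diameter, 50 mm high. Point: its centre. Leave alone.
- driver_grip (a point): Screwdriver with a red handle lying on the bench, about 0.2 m long along its x. Point: middle of its handle. Leave alone.
Things that resemble listed ones, but are neither listed nor needed, are in the scene too. Of the things shaped like the cover, the aluminium one is meant.

How it is judged:
On the way:
1. the cover plate is lifted clear of the bench (height (world z) of cover above 0.03 m and contact force between the fingers and cover above 1 N), for 0.2 s.
At the end, for the whole second after the job is handed in: Held still by the fingers over the green board's bay, not touching the chassis: cover centre within 3.5 mm sideways of the bay centre, underside 4 to 20 mm above the boss tops, turned within 0.05 rad of the chassis (either way round), tilt under 0.07 rad (((horizontal distance between board_mid and bay_left below 0.03 m and horizontal distance between cover and bay_left below 0.0035 m and z of cover in the frame of bay_left between 0.004 and 0.02 m) or (horizontal distance between board_mid and bay_right below 0.03 m and horizontal distance between cover and bay_right below 0.0035 m and z of cover in the frame of bay_right between 0.004 and 0.02 m)) and angle between the x axis of cover and the x axis of chassis, either way round below 0.05 rad and angle between cover's own z axis and vertical below 0.07 rad and contact force between the fingers and cover above 1 N and contact force between cover and chassis below 0.2 N and linear speed of cover below 0.02 m/s); the arm keeps its last pose, push and grip.
It fails at once if the multimeter is pushed more than 20 mm (distance of meter_mid from where it was at the start of the episode above 0.02 m).
It fails at once if the solder reel is pushed more than 20 mm (distance of reel_mid from where it was at the start of the episode above 0.02 m).
It fails at once if the screwdriver is pushed more than 20 mm (distance of driver_grip from where it was at the start of the episode above 0.02 m).
It fails at once if the green board in its bay is shifted more than 10 mm (distance of board_mid from where it was at the start of the episode above 0.01 m).
It fails at once if the relay module in its bay is shifted more than 10 mm (distance of relays_mid from where it was at the start of the episode above 0.01 m).
It also fails if it takes over 45 s, if anything falls off the work surface, if the arm or the gripper's body presses on something with over 40 N, if the wrist force passes 120 N, or if a joint passes its speed limit or range.

ROBOT

A 6-joint arm with a two-finger parallel gripper is mounted at the origin on the work surface. World frame = base frame: x ahead of the robot, y to its left, z up, the work surface at z = 0. Lengths are in m, angles in rad, forces in N, time in s.
With the tool pointing down it reaches from about 0.375 to 0.9 m from the base axis. Payload 3.1 kg.
Tool frame: the origin (TCP) lies between the finger pads; the fingertips stand 17 mm ahead of it and the grasp point (between the pads) lies 2 mm behind it (robot.nose_length is the distance from the TCP to the fingertips, in m); z points along the fingers, y is the line along which they close (so a half turn about z gives the same grasp; the last joint's range is limited). The gripper opens to 87 mm and grips with 3 to 60 N. Pads are 19 mm wide; open, the fingers measure 117 mm over their backs; the gripper's body (75 mm by 190 mm) begins 51 mm behind the grasp point.
Start: joints at [1.141, 0.527, 1.433, -0, 1.181, -0.178], TCP at [0.155, 0.605, 0.24] pointing down, gripper open.
Joint ranges: [-3.08, 3.08], [-0.75, 2.2], [0.22, 2.44], [-1.43, 4.57], [0, 2.65], [-2.85, 2.85]. Speed limits (rad/s): [2.79, 2.79, 3.14, 3.14, 3.14, 3.14].

INTERFACE

Orientations are given as a unit quaternion [x, y, z, w].
In Python, from rig import robot, cams gives the robot as it stands.
- The arm moves only by the shell command python3 -m pendant 'ROWS' [FORCE]. ROWS is JSON, a list of rows, each an object with "jaw": the opening, from 0 (shut) to 1 (fully open); "linear": the shift along the tool's x, y, z in cm, a list of three; "twist": the turn about the tool's z in degrees. A call has 1 to 12 rows; each row shifts and turns the commanded pose from where the row before left it, along the tool's axes as they then stand; what a row does not reach is not made up. A row lasts 1/12 s, in which the tool goes at most 41.7 mm and 7.16 degrees, less where a joint would pass 70% of its speed; a pose out of reach is approached as far as the arm can. A call is refused whole if a number of a shift passes 4.17 or a number of a turn 7.16, either way. A call with a gripper value outside its range is refused whole. The fingers move at their own pace and stop on an object; FORCE is the grip in N (left out, the last holds). Time passes only in rows, so rows that do not move let the fingers close. It gives the time, the measured TCP pose, the force, the opening and the grip force at its end, in the units of the state.
- robot.get_obs(): the state, without advancing time (a new reading comes with each control period).
- cams.camera(name): name is "side" or "top"; returns a dict with "color" (384x512x3 uint8, blue, green, red), "depth" (384x512 float32, m along the optical axis (not along the pixel's ray), 0 where there is no reading), "fov_y" (degrees; the focal length in pixels is half the picture's height over the tangent of half this angle, whatever the lens; pixels are square), "cx", "cy" (the principal point, pixels), "k1" (the pictures are not rectified: a ray, as slopes to the right and down, at radius r is drawn at 1 + k1 r^2 times it, then the intrinsics apply), "view" (4x4, takes a point from world to camera coordinates). Camera axes: x right, y down, z forward; pixel columns grow to the right and rows downward; lengths in m; the calibration is good to about 2 mm. A picture is of the moment at which its call begins.
- robot.hand_in(): hands the job in; it is judged then, once.
The state is a dict: "time": time; "q": joint angles; "joint_velocities": joint speeds; "joint_torque": joint torques, N m; "position": TCP position; "tool_rot": TCP orientation; "ft_force": force on the tool from outside, world axes, zero at the start; "moment": the same for the moment, N m; "grip_width": finger opening in m; "grip_force": force on a finger pad.
Only numpy, scipy, OpenCV 4.12 (cv2) and the standard library are available. Lean on these libraries where they do the work, as an engineer would, in place of code of your own. Each camera call takes 0.05 s, during which the arm holds its last target. There are 200 camera calls.

## Working session

There is one attempt and no reset: what is moved stays moved. The work goes in short steps, Python scripts to look and compute and a shell command to move; the robot and the scene stay as the last step left them, time stands still between calls to the robot, and variables do not carry over. Pictures are saved under pics/ and viewed, at most 10 in all, crops included, and the job is handed in when it is done.

```bash
mkdir -p pics; cat > h.py <<'E'
import numpy as np, cv2
from rig import robot, cams
def P(c,pix,z):
    pix=np.atleast_2d(np.asarray(pix,float)); f=c["color"].shape[0]/2/np.tan(np.radians(c["fov_y"])/2)
    d=(pix-[c["cx"],c["cy"]])/f; s=d.copy()
    for _ in range(20): s=d/(1+c["k1"]*(s**2).sum(1,keepdims=True))
    V=np.array(c["view"]);R,t=V[:3,:3],V[:3,3]; o=-R.T@t
    w=np.c_[s,np.ones(len(s))]@R
    return o+w*((z-o[2])/w[:,2])[:,None]
def W(c):  # world point per pixel from depth
    h,w=c["depth"].shape; g=np.stack(np.meshgrid(np.arange(w),np.arange(h)),-1).reshape(-1,2)
    V=np.array(c["view"]);o=-V[:3,:3].T@V[:3,3]
    p=P(c,g,0.)-o; zc=p@V[2,:3]; return (o+p*(c["depth"].reshape(-1)/zc)[:,None]).reshape(h,w,3)
E
python3 - <<'E'
from h import *
for n in("top","side"):
    c=cams.camera(n); cv2.imwrite(f"pics/{n}0.png",c["color"]); np.save(f"{n}0.npy",c,allow_pickle=True)
    print(n,c["fov_y"],c["cx"],c["cy"],c["k1"],np.round(c["view"],3).tolist())
o=robot.get_obs();print(o["position"],o["tool_rot"],o["time"])
E
```

```text
top 46.68995075565124 256.157071588336 191.58476752410007 -0.13195140088245688 [[0.02, -1.0, 0.016, -0.029], [-0.996, -0.022, -0.086, 0.543], [0.087, -0.014, -0.996, 1.627], [0.0, 0.0, 0.0, 1.0]]
side 44.37772950678098 252.64508132696403 196.51747819435766 -0.12112673786167232 [[1.0, -0.024, -0.013, -0.541], [-0.026, -0.697, -0.716, 0.059], [0.008, 0.716, -0.698, 1.324], [0.0, 0.0, 0.0, 1.0]]
[0.15484228 0.60488164 0.23867672] [ 1.25052184e-01  9.92149690e-01 -9.33346357e-04 -2.68710759e-04] 0.1
```

View pics/top0.png

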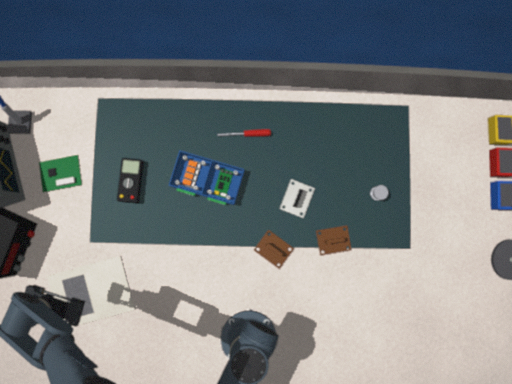

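View pics/side0.png

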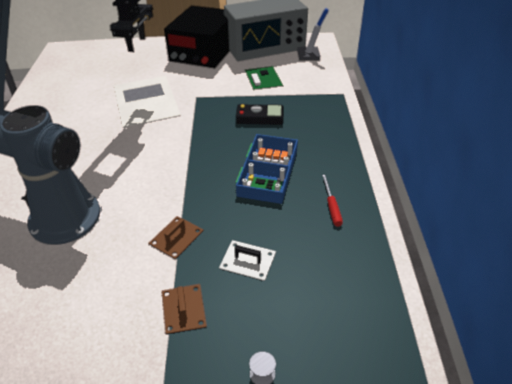

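The top view shows the chassis around (208,178), with the relays in its left bay and the green board in its right bay at (227,182). The aluminium cover is at (297,198). The brown plates at (274,250) and (333,240) are decoys.

```bash
python3 - <<'E'
from h import *
c=np.load("top0.npy",allow_pickle=True).item(); s=np.load("side0.npy",allow_pickle=True).item()
a=cv2.resize(c["color"][140:225,160:330],None,fx=4.6,fy=4.6,interpolation=cv2.INTER_CUBIC)
b=cv2.resize(s["color"][125:285,210:310],(0,0),fx=3,fy=3,interpolation=cv2.INTER_CUBIC)
cv2.imwrite("pics/zt.png",a);cv2.imwrite("pics/zs.png",b)
for n,c,(cx,cy),(bx,by) in(("top",c,(297,198),(208,178)),("side",s,(248,260),(268,168))):
    I=c["color"].astype(int);hsv=cv2.cvtColor(c["color"],cv2.COLOR_BGR2HSV);w=W(c)
    m=((I.min(2)>120)).astype(np.uint8); 
    k=np.zeros_like(m);k[cy-28:cy+28,cx-35:cx+35]=1
    ct=max(cv2.findContours(m*k,cv2.RETR_EXTERNAL,cv2.CHAIN_APPROX_NONE)[0],key=cv2.contourArea)
    p=P(c,ct[:,0],.005)[:,:2]*1000; r=cv2.minAreaRect(p.astype(np.float32));print(n,"cover",r)
    m=((hsv[...,0]>98)&(hsv[...,0]<125)&(hsv[...,1]>110)&(hsv[...,2]>50)).astype(np.uint8)
    k=np.zeros_like(m);k[by-45:by+45,bx-50:bx+50]=1;m=m*k
    q=w[(m>0)&(w[...,2]>.035)&(w[...,2]<.06)]
    print(len(q),np.median(q[:,2]),cv2.minAreaRect((q[:,:2]*1000).astype(np.float32)))
    ys,xs=np.nonzero((m>0)&(w[...,2]>.035)&(w[...,2]<.06))
    pp=P(c,np.c_[xs,ys],.045)[:,:2]*1000;print("rim ray",cv2.minAreaRect(pp.astype(np.float32)))
    gm=((hsv[...,0]>45)&(hsv[...,0]<85)&(hsv[...,1]>100)&(k>0));ys,xs=np.nonzero(gm);print("green",P(c,[[xs.mean(),ys.mean()]],.02))
    h=w[(w[...,2]>.033)&(w[...,2]<.06)&(np.hypot(w[...,0]-r[0][0]/1e3,w[...,1]-r[0][1]/1e3)<.05)]
    print("handle",len(h),h.mean(0),cv2.minAreaRect((h[:,:2]*1000).astype(np.float32)))
E
```

```text
top cover ((524.673828125, -170.33853149414062), (98.79804992675781, 123.91211700439453), 69.76091003417969)
307 0.04418920794051351 ((593.3240966796875, 168.27671813964844), (251.95252990722656, 136.87051391601562), 74.82769775390625)
rim ray ((593.0081787109375, 168.17254638671875), (252.0114288330078, 136.8238983154297), 74.77449035644531)
green [[0.56148906 0.13315055 0.02      ]]
handle 73 [ 0.52434908 -0.17157795  0.04388525] ((524.6477661132812, -172.09567260742188), (14.146660804748535, 68.17431640625), 70.00040435791016)
side cover ((523.7108764648438, -169.78517150878906), (99.9246597290039, 124.19956970214844), 69.97589111328125)
602 0.042657112701386 ((592.0006713867188, 168.8176727294922), (262.67767333984375, 136.7789306640625), 74.78028869628906)
rim ray ((590.91357421875, 163.11895751953125), (266.1543273925781, 138.05853271484375), 74.86054992675781)
green [[0.56113299 0.1203443  0.02      ]]
handle 192 [ 0.52299151 -0.1742603   0.04341881] ((523.7607421875, -172.11561584472656), (17.37172508239746, 67.55280303955078), 69.45746612548828)
```

View pics/zt.png

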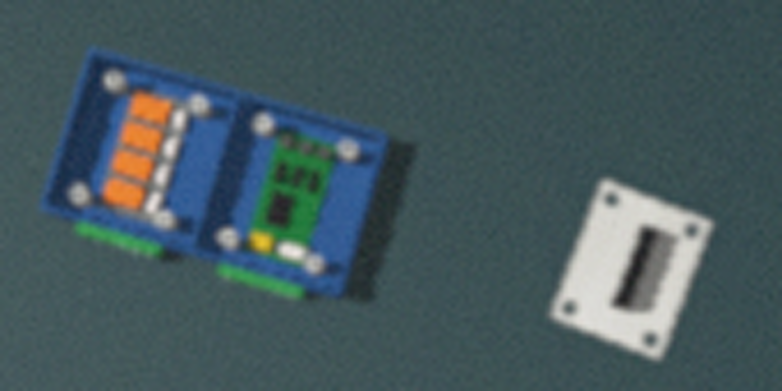

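View pics/zs.png

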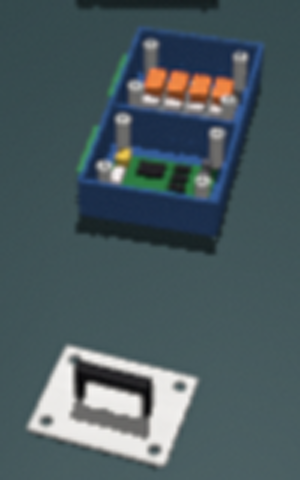

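The crops show the cover, with its handle along the plate's x, and the chassis, whose bay with the green board is the -y side (bay_right). The green bay's bosses are in the top crop at about (262,123), (347,149), (228,238) and (314,263). The two views agree on the cover, so I move now.

```bash
python3 -m pendant '[{"jaw":1,"linear":[-2.5,-3,0],"twist":0},{"jaw":1,"linear":[-2.5,-3,0],"twist":0},{"jaw":1,"linear":[-2.5,-3,0],"twist":0},{"jaw":1,"linear":[-2.5,-3,0],"twist":0},{"jaw":1,"linear":[-2.5,-3,0],"twist":0},{"jaw":1,"linear":[-2.5,-3,0],"twist":0},{"jaw":1,"linear":[-2.5,-3,0],"twist":0},{"jaw":1,"linear":[-2.5,-3,0],"twist":0},{"jaw":1,"linear":[-2.5,-3,0],"twist":0},{"jaw":1,"linear":[-2.5,-3,0],"twist":0},{"jaw":1,"linear":[-2.5,-3,0],"twist":0}]'
python3 -m pendant '[{"jaw":1,"linear":[-2.5,-3,0],"twist":0},{"jaw":1,"linear":[-2.5,-3,0],"twist":0},{"jaw":1,"linear":[-2.5,-3,0],"twist":0},{"jaw":1,"linear":[-2.5,-3,0],"twist":0},{"jaw":1,"linear":[-2.5,-3,0],"twist":0},{"jaw":1,"linear":[-2.5,-3,0],"twist":0},{"jaw":1,"linear":[-2.5,-3,0],"twist":0},{"jaw":1,"linear":[-2.5,-3,0],"twist":0},{"jaw":1,"linear":[-2.5,-3,0],"twist":0},{"jaw":1,"linear":[-2.5,-3,0],"twist":2.9},{"jaw":1,"linear":[0,0,0],"twist":2.9},{"jaw":1,"linear":[0,0,0],"twist":0}]'
cat >> h.py <<'E'
from scipy.spatial.transform import Rotation as Ro
def go(x,y,z,yang):  # remaining shift (tool cm) and twist so tool y points at yang deg (mod 180)
    o=robot.get_obs();R=Ro.from_quat(o["tool_rot"]).as_matrix()
    a=np.degrees(np.arctan2(R[1,1],R[0,1])); t=-((yang-a+90)%180-90)
    print("pos",o["position"],"yang",a,"tilt",R[:,2],"t",o["time"])
    print("shift cm",np.round(R.T@(np.array([x,y,z])-o["position"])*100,2),"twist",round(t,2),"grip",o["grip_width"],o["grip_force"],o["ft_force"])
E
python3 - <<'E'
from h import *
go(.5243,-.171,.042,69.9)
c=np.load("top0.npy",allow_pickle=True).item()
b=(np.array([[262,123],[347,149],[228,238],[314,263]])+.5)/4.6-.5+[160,140]
p=P(c,b,.045);print(p.mean(0),p)
E
```

```text
time: 1.02
position: [0.3397, 0.2158, 0.2395]
tool_rot: [0.125, 0.992, -0.0, -0.0]
ft_force: [1.0, 0.6, 1.1]
grip_width: 0.0871
grip_force: 0.0
time: 2.02
position: [0.508, -0.1374, 0.239]
tool_rot: [0.177, 0.984, 0.0, -0.0]
ft_force: [-0.0, 0.3, 0.5]
grip_width: 0.0872
grip_force: 0.0
pos [ 0.50795336 -0.13735161  0.23897315] yang 69.58182103822512 tilt [-1.62435343e-04  2.18328091e-04 -9.99999963e-01] t 2.0167
shift cm [-2.71 -2.59 19.7 ] twist -0.32 grip 0.08719076178589721 0.0 [-0.00226251  0.34002526  0.52308548]
[0.57616579 0.1084128  0.045     ] [[0.63211877 0.13057722 0.045     ]
 [0.61261697 0.06203422 0.045     ]
 [0.53919439 0.15501961 0.045     ]
 [0.52073303 0.08602016 0.045     ]]
```

```bash
python3 -m pendant '[{"jaw":1,"linear":[-1.35,-1.3,2.5],"twist":-0.3},{"jaw":1,"linear":[-1.36,-1.29,2.5],"twist":0},{"jaw":1,"linear":[0,0,3.5],"twist":0},{"jaw":1,"linear":[0,0,3],"twist":0},{"jaw":1,"linear":[0,0,3],"twist":0},{"jaw":1,"linear":[0,0,2],"twist":0},{"jaw":1,"linear":[0,0,0],"twist":0},{"jaw":1,"linear":[0,0,0],"twist":0}]'
python3 - <<'E'
from h import *
go(.5243,-.171,.037,69.9)
c=cams.camera("side");cv2.imwrite("pics/s1.png",cv2.resize(c["color"][200:310,180:330],None,fx=4,fy=4))
E
```

```text
time: 2.68
position: [0.5226, -0.1672, 0.0738]
tool_rot: [0.172, 0.985, 0.001, -0.002]
ft_force: [0.4, 0.4, 0.6]
grip_width: 0.0874
grip_force: 0.0
pos [ 0.5225965  -0.16718846  0.07377329] yang 70.2351361481154 tilt [-0.00349574  0.00210708 -0.99999167] t 2.6833
shift cm [-0.3  -0.3   3.68] twist 0.34 grip 0.08737059123109982 0.0 [0.40755107 0.35844269 0.60084188]
```

View pics/s1.png

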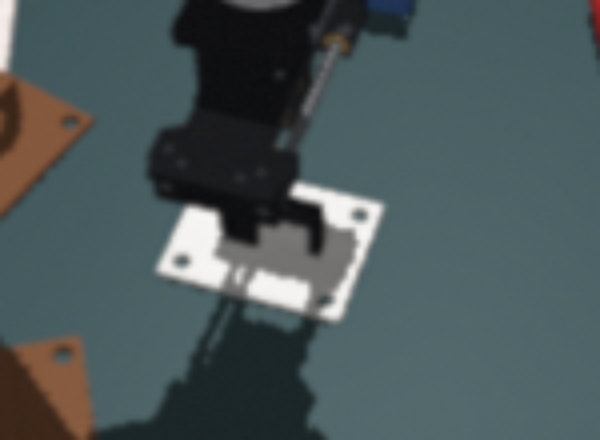

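The gripper is over the handle with the plate undisturbed, so I descend slowly and close.

```bash
python3 -m pendant '[{"jaw":1,"linear":[-0.3,-0.3,0],"twist":0.3},{"jaw":1,"linear":[0,0,1.2],"twist":0},{"jaw":1,"linear":[0,0,1.2],"twist":0},{"jaw":1,"linear":[0,0,1.2],"twist":0},{"jaw":1,"linear":[0,0,0],"twist":0},{"jaw":1,"linear":[0,0,0],"twist":0}]'
python3 - <<'E'
from h import *
go(.5243,-.171,.037,69.9)
E
```

```text
time: 3.23
position: [0.5252, -0.1723, 0.0381]
tool_rot: [0.175, 0.985, 0.0, -0.001]
ft_force: [0.1, 0.3, 0.6]
grip_width: 0.0867
grip_force: 0.0
pos [ 0.52520225 -0.17234737  0.03805231] yang 69.83161515560514 tilt [-1.40285824e-03  7.98218150e-04 -9.99998697e-01] t 3.2333
shift cm [0.13 0.1  0.11] twist -0.07 grip 0.08674119569915986 0.0 [0.12073074 0.26100957 0.58562925]
```

```bash
python3 -m pendant '[{"jaw":0.6,"linear":[0.1,0.1,0.1],"twist":0},{"jaw":0.4,"linear":[0,0,0],"twist":0},{"jaw":0.3,"linear":[0,0,0],"twist":0},{"jaw":0.2,"linear":[0,0,0],"twist":0},{"jaw":0,"linear":[0,0,0],"twist":0},{"jaw":0,"linear":[0,0,0],"twist":0},{"jaw":0,"linear":[0,0,0],"twist":0},{"jaw":0,"linear":[0,0,0],"twist":0},{"jaw":0,"linear":[0,0,0],"twist":0},{"jaw":0,"linear":[0,0,0],"twist":0},{"jaw":0,"linear":[0,0,0],"twist":0}]' 40
python3 -m pendant '[{"jaw":0,"linear":[0,0,0],"twist":0},{"jaw":0,"linear":[0,0,0],"twist":0},{"jaw":0,"linear":[0,0,0],"twist":0},{"jaw":0,"linear":[0,0,-0.5],"twist":0},{"jaw":0,"linear":[0,0,-1],"twist":0},{"jaw":0,"linear":[0,0,-2],"twist":0},{"jaw":0,"linear":[0,0,-2],"twist":0},{"jaw":0,"linear":[0,0,-2],"twist":0},{"jaw":0,"linear":[0,0,-2],"twist":0},{"jaw":0,"linear":[0,0,0],"twist":0},{"jaw":0,"linear":[0,0,0],"twist":0}]'
python3 - <<'E'
from h import *
go(.5765,.108,.141,74.8)
E
```

```text
time: 4.15
position: [0.5251, -0.1713, 0.0375]
tool_rot: [0.175, 0.985, -0.0, 0.0]
ft_force: [-0.2, 0.2, -1.0]
grip_width: 0.0213
grip_force: 0.0
time: 5.07
position: [0.5257, -0.1716, 0.134]
tool_rot: [0.175, 0.985, -0.001, 0.002]
ft_force: [-0.2, -0.5, -1.9]
grip_width: 0.0133
grip_force: 40.0
pos [ 0.52573098 -0.17163765  0.13399938] yang 69.83249346672805 tilt [ 0.00285456 -0.00161463 -0.99999462] t 5.0667
shift cm [ 4.87 28.   -0.73] twist -4.97 grip 0.013306919941397833 39.999856017529964 [-0.15717387 -0.48761712 -1.88653134]
```

```bash
python3 -m pendant '[{"jaw":0,"linear":[0.3,1.5,0],"twist":0},{"jaw":0,"linear":[0.5,2.8,0],"twist":0},{"jaw":0,"linear":[0.5,3,0],"twist":0},{"jaw":0,"linear":[0.5,3,0],"twist":0},{"jaw":0,"linear":[0.5,3,0],"twist":0},{"jaw":0,"linear":[0.5,3,0],"twist":0},{"jaw":0,"linear":[0.5,3,0],"twist":0},{"jaw":0,"linear":[0.5,3,0],"twist":0},{"jaw":0,"linear":[0.5,2.8,0],"twist":0},{"jaw":0,"linear":[0.4,1.9,0],"twist":0},{"jaw":0,"linear":[0.17,1,0],"twist":0},{"jaw":0,"linear":[0,0,0],"twist":-2.5}]'
python3 -m pendant '[{"jaw":0,"linear":[0,0,0],"twist":-2.5},{"jaw":0,"linear":[0,0,0],"twist":0},{"jaw":0,"linear":[0,0,0],"twist":0},{"jaw":0,"linear":[0,0,0],"twist":0}]'
cat > m.py <<'E'
from h import *
import sys
z=robot.get_obs()["position"][2]-.0373+.005
for n in("side","top"):
    c=cams.camera(n);I=c["color"];w=W(c)
    m=((I.min(2)>105)&(abs(w[...,2]-z)<.02)&(np.hypot(w[...,0]-.5765,w[...,1]-.108)<.09)).astype(np.uint8)
    ct=max(cv2.findContours(m,cv2.RETR_EXTERNAL,cv2.CHAIN_APPROX_NONE)[0],key=cv2.contourArea)
    p=P(c,ct[:,0],z)[:,:2]*1000;print(n,cv2.minAreaRect(p.astype(np.float32)),"z",np.median(w[m>0][:,2]),z)
    x,y=(215,95) if n=="side" else (170,130)
    cv2.imwrite(f"pics/{n}{sys.argv[1]}.png",cv2.resize(I[y:y+120,x:x+120],None,fx=5,fy=5,interpolation=cv2.INTER_CUBIC))
go(.5765,.108,.0373+.055,74.8)
E
python3 m.py 2
```

```text
time: 6.07
position: [0.5751, 0.1105, 0.1312]
tool_rot: [0.152, 0.988, 0.0, -0.001]
ft_force: [0.4, -0.4, -1.8]
grip_width: 0.0136
grip_force: 40.0
time: 6.4
position: [0.5755, 0.1077, 0.132]
tool_rot: [0.133, 0.991, -0.0, -0.001]
ft_force: [0.3, 0.8, -2.6]
grip_width: 0.0133
grip_force: 40.0
side ((573.5263061523438, 107.16378784179688), (99.60464477539062, 121.02110290527344), 74.6451187133789) z 0.10073935017474472 0.09965527628555274
top ((550.1376342773438, 143.92471313476562), (14.234395980834961, 42.5374870300293), 1.2365671396255493) z 0.10015231222898102 0.09965527628555274
pos [0.57573594 0.10779355 0.13225966] yang 74.75451549084966 tilt [-6.63596065e-04 -5.83525786e-05 -9.99999778e-01] t 6.5
shift cm [-0.07  0.04  4.  ] twist -0.05 grip 0.013482919000244011 39.99988026916981 [-0.7046347  -0.05466691 -1.69871834]
```

View pics/side2.png

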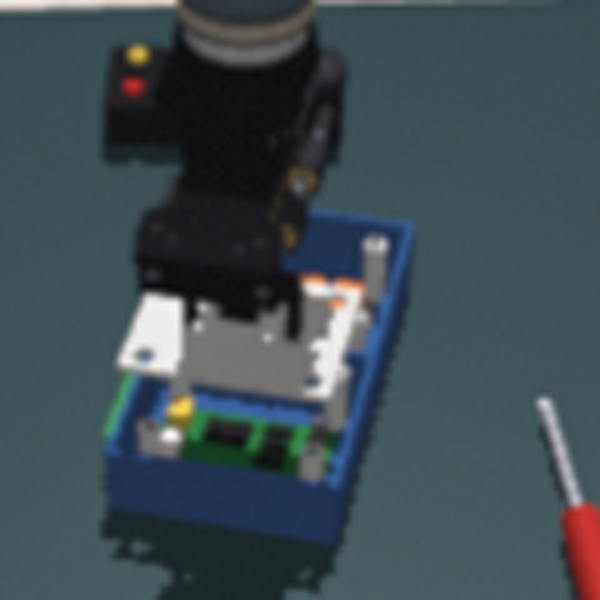

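The side view shows the cover held level above the green board's bay, with its front holes near (145,355) and (312,380). It appears to sit 1–2 mm toward the robot along chassis x. I correct that while lowering.

```bash
python3 -m pendant '[{"jaw":0,"linear":[-0.1,0.02,0.4],"twist":0},{"jaw":0,"linear":[-0.11,0.02,0.8],"twist":0},{"jaw":0,"linear":[0,0,0.8],"twist":0},{"jaw":0,"linear":[0,0,0.8],"twist":0},{"jaw":0,"linear":[0,0,0.6],"twist":0},{"jaw":0,"linear":[0,0,0.4],"twist":0},{"jaw":0,"linear":[0,0,0],"twist":0},{"jaw":0,"linear":[0,0,0],"twist":0},{"jaw":0,"linear":[0,0,0],"twist":0},{"jaw":0,"linear":[0,0,0],"twist":0}]'
python3 m.py 3; python3 - <<'E'
from h import *
# side view: visible corners of rim (chassis front edge) in original picture, side-consistent chassis estimate
c=np.load("side0.npy",allow_pickle=True).item()
b=(np.array([[122,119],[217,133],[104,167],[202,181]])+.5)/3-.5+[210,125]
p=P(c,b,.045);print(p.mean(0),p)
E
```

```text
time: 7.33
position: [0.5784, 0.1082, 0.095]
tool_rot: [0.132, 0.991, 0.0, 0.0]
ft_force: [0.5, -1.7, -1.7]
grip_width: 0.0137
grip_force: 40.0
side ((573.5499267578125, 101.714599609375), (111.6475601196289, 124.08098602294922), 75.23095703125) z 0.06350925557088039 0.0626656854190493
top ((617.8895263671875, 50.851741790771484), (14.685529708862305, 7.276425838470459), 1.408395528793335) z 0.0638497938494349 0.0626656854190493
pos [0.57837311 0.10816154 0.09500544] yang 74.83375783486343 tilt [ 9.53829488e-04 -2.67883598e-06 -9.99999545e-01] t 7.4333
shift cm [ 0.18 -0.06  0.27] twist 0.03 grip 0.01357863274945866 39.99998331069946 [-0.10474331 -0.44302678 -1.78975945]
[0.57548686 0.10861343 0.045     ] [[0.53835777 0.15595059 0.045     ]
 [0.63152675 0.13098282 0.045     ]
 [0.51959404 0.08544951 0.045     ]
 [0.61246888 0.06207082 0.045     ]]
```

View pics/side3.png

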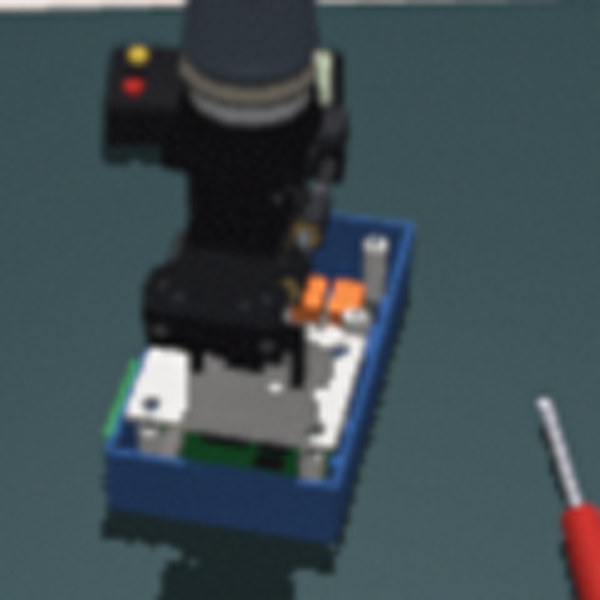

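View pics/top3.png

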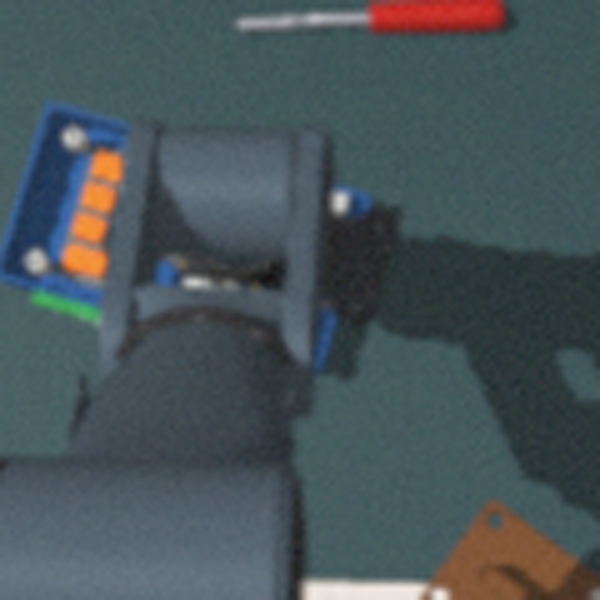

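The side view shows two diagonal cover holes, at crop (151,403) and (338,351), over their bosses. The top view is blocked by the arm. I use the midpoint of the two holes against the side-view boss centres.

```bash
python3 - <<'E'
from h import *
zs=robot.get_obs()["position"][2]-.0373+.005
H=[]
for _ in range(4):
    c=cams.camera("side");g=c["color"].astype(float).min(2);q=[]
    for x,y in((151,403),(338,351)):
        u,v=int(round((x+.5)/5-.5+215)),int(round((y+.5)/5-.5+95))
        s=g[v-3:v+4,u-4:u+5];yy,xx=np.mgrid[v-3:v+4,u-4:u+5]
        wt=np.clip(150-s,0,None); q.append([(xx*wt).sum()/wt.sum(),(yy*wt).sum()/wt.sum()])
    H.append(q)
print(s.astype(int)); h=np.mean(H,0);p=P(c,h,zs);print(h,p*1000,"mid",p.mean(0)*1000,zs)
d=(p[1]-p[0])*1000;print("len (119.4)",np.linalg.norm(d),"ang",np.degrees(np.arctan2(d[1],d[0]))-np.degrees(np.arctan2(35.5,48)))
E
```

```text
[[218 228 235 236 231 210 197 185 168]
 [173 213 225 210 192 185 204 226 220]
 [124 147 153 140 123 123 165 222 226]
 [114 114 110  88  79 106 163 223 215]
 [113 113 111 113 142 185 223 230 203]
 [116 116 113 142 207 230 235 230 175]
 [116 115 114 149 224 236 237 227 149]]
[[244.1972214  174.96846914]
 [280.08338472 165.81791939]] [[519.69525164  88.80317014  62.70543897]
 [624.97652203 124.97806937  62.70543897]] mid [572.33588684 106.89061976  62.70543897] 0.06270543896722355
len (119.4) 111.32281540359601 ang -17.5231667715837
```

The second blob was contaminated by shadow. Its dark core is at (282.0,164.7), which puts the hole midpoint near (575.2,109) against the side-view boss centre (575.5,108.6). Tool-based reckoning gives (576.8,108.6) against (576.5,108.1) from the top view, so both agree within about 1 mm. I settle and verify stillness.

```bash
python3 -m pendant '[{"jaw":0,"linear":[0,0,0.1],"twist":0},{"jaw":0,"linear":[0,0,0],"twist":0},{"jaw":0,"linear":[0,0,0],"twist":0},{"jaw":0,"linear":[0,0,0],"twist":0},{"jaw":0,"linear":[0,0,0],"twist":0},{"jaw":0,"linear":[0,0,0],"twist":0}]'
python3 - <<'E'
from h import *
zs=robot.get_obs()["position"][2]-.0373+.005
G=np.mean([cams.camera("side")["color"].astype(float).min(2) for _ in range(4)],0);c=cams.camera("side")
q=[]
for u,v,T in((244,175,130),(282,165,108)):
    s=G[v-2:v+3,u-2:u+3];yy,xx=np.mgrid[v-2:v+3,u-2:u+3];w=np.clip(T-s,0,None)
    print(s.astype(int));q.append([(xx*w).sum()/w.sum(),(yy*w).sum()/w.sum()])
p=P(c,q,zs)*1000;d=p[1]-p[0]
print(q,p.mean(0),np.linalg.norm(d),np.degrees(np.arctan2(d[1],d[0])-np.arctan2(35.5,48)))
go(.5765,.108,.0923,74.8);print(np.abs(robot.get_obs()["joint_velocities"]).max())
E
```

```text
time: 8.13
position: [0.578, 0.1081, 0.0935]
tool_rot: [0.132, 0.991, -0.0, -0.0]
ft_force: [-0.4, 0.6, -2.1]
grip_width: 0.0136
grip_force: 40.0
[[221 233 232 231 233]
 [228 218 202 195 213]
 [226 180 139 129 160]
 [225 166 102  91 142]
 [226 197 161 162 197]]
[[228 225 213 207 216]
 [159 160 149 155 190]
 [112  97  82 102 161]
 [109 104 124 156 195]
 [112 140 204 226 230]]
[[np.float64(244.5910780669145), np.float64(175.98884758364312)], [np.float64(281.8085106382979), np.float64(165.08510638297872)]] [575.57803273 107.89742225  61.24576207] 118.06462132472802 -14.721722661326304
pos [0.57808249 0.10815211 0.0935668 ] yang 74.83104386910527 tilt [ 3.94250227e-05  3.15232075e-06 -9.99999999e-01] t 8.3833
shift cm [ 0.15 -0.06  0.13] twist 0.03 grip 0.0136879651323138 39.999855011701584 [ 0.18759765  0.28328191 -1.97923236]
0.0023315563091311875
```

The hole midpoint (575.6,107.9) is within 1 mm of the boss centre (575.5,108.6), the turn matches, and the underside is about 11 mm above the bosses. The arm is still, so I hand in.

```bash
python3 -c "
from rig import robot
print(robot.hand_in())"
```

```text
the job is handed in; nothing more can be done
None
```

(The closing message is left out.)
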